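Read the next paint sample with the contact probe

TASK

Turn the sample carousel one click anticlockwise (seen from above; its knob is in the middle), so that the next paint sample settles in the reading frame. Then take the contact probe out of its slanted holder and hold it upright with its nose centred on the ring mark of that sample, pressing lightly so that the sprung nose is pushed in about half way. Finish still holding the probe there, and leave everything else on the table where it is.

Things in the scene. Friction and masses are not known exactly. Their poses are not given: they have to be found in the camera images.
- carousel (a joint): Black disc, 248 mm across, flat on a low white base, turning about its vertical axis; six square samples on it, 60 degrees apart, 83 mm from the axis. Rad, growing anticlockwise seen from above. Detents at -1.047, 0, 1.047 and 2.094, stops just beyond; starts settled near 0. About 0.15 N m takes it over the hump half way between detents; then it pulls itself into the next.
- knob (a point): Middle of the carousel's turning knob, on the disc's axis, 94 mm above the table. The knob is an aluminium bar 64 mm long (along this point's x), 14 mm thick (along y) and 30 mm high (76 to 106 mm above the table) on a 32 mm wide round stem; it turns with the disc. z is up.
- stand_base: Carousel's fixed base; origin on the table under the disc's axis, z up. On its -x side the reading frame: a flat aluminium U, open to the knob; arms 10 mm wide, 74 mm apart inside (y = +-42 mm, x -54 to -144 mm, top 60 mm above the table), joined by an upright outside the disc. Reading spot at x = -83 mm, y = 0: the sample there is the one in the frame.
- mark (a point): Centre of the thin dark ring, 15 mm across, in the middle of the next sample's top face, 46 mm above the table; z up. The next sample is the square paint sample, 40 x 40 x 4 mm, fixed on the disc, that at the start lies one 60 degree step clockwise (seen from above) of the one in the frame: one step anticlockwise brings it into the frame. All samples carry such a ring.
- probe: Loose probe, 150 g, 162 mm long. Origin at the tip of the nose fully out; z up its axis to the tail. From the tip, mm: nose 16 across (0-14), barrel 20 across (to 45), square collar 34 (to 51), square black handle 26 x 26, faces across x and y (to 150), tail (to 162). Stands leaning 0.35 rad to the holder's -x, collar on the rim: draw it out 50 mm along its axis. Grip y faces 110 mm from the tip.
- nose (a joint): How far the probe's sprung nose is pushed in, m: 0 fully out, 0.012 at its stop. The spring gives 0.7 N at the start and 0.35 N more per mm (2.8 N half way in).
- nose_tip (a point): Centre of the nose's flat end face, 16 mm across; z runs up the probe's axis. Moves with the nose.
- holder: The probe's fixed slanted holder: dark steel foot 90 x 85 mm and a grey square socket about 41 mm wide. Origin on the table below the socket; the rim's centre is 62 mm above it. z up; the socket's mouth leans 0.35 rad towards the holder's -x.
- jar_tall: Bystander: glass pigment jar, 44 mm across, 85 mm high; origin under its centre.
- jar_short: Bystander: glass pigment jar, 56 mm across, 50 mm high; origin under its centre.
- loupe: Bystander: black loupe standing up, 40 mm across, 42 mm high; origin under its centre.
- spatula: Bystander: spatula lying flat, 190 mm long.
- brush: Bystander: brush lying flat, 190 mm long.
- dish: Bystander: white bowl, 80 mm across, 22 mm high; origin under its centre.
- weight: Bystander: steel block 60 x 40 x 25 mm; origin under its centre.
Not all that is in view belongs to the job. Of the things that look like the probe, the middle-sized one is meant.

How it is judged:
On the way, in this order (a step that is already met when the one before it is completed fails the run):
1. the carousel has been turned one click and rests in its next detent, the next sample in the frame (value of joint carousel between 0.98 and 1.115 rad), for 0.3 s.
2. the probe is out of its holder, held in the gripper (height (world z) of nose_tip above 0.075 m and contact force between the fingers and probe above 0.5 N), for 0.1 s.
At the end, for the whole second after the job is handed in: Carousel at its next detent (0.98 to 1.115 rad); probe held still in the gripper, upright within 0.12 rad, nose tip within 6 mm of the ring's centre, pressing the sample with 0.7 to 8 N, nose pushed in 2 to 10.5 mm; nothing else carries it (all of step 1 and horizontal distance between nose_tip and mark below 0.006 m and angle between probe's own z axis and vertical below 0.12 rad and distance between nose_tip and mark below 0.007 m and value of joint nose between 0.002 and 0.0105 m and contact force between probe and stand_base between 0.7 and 8 N and contact force between the fingers and probe above 0.5 N and contact force between probe and holder below 0.2 N and height (world z) of probe below 0.08 m and linear speed of probe below 0.02 m/s); the arm keeps its last pose, push and grip.
It fails at once if the carousel is turned past the next detent, more than one click (value of joint carousel above 1.5 rad).
It fails at once if the probe is pressed hard (over 15 N) on the carousel (contact force between probe and stand_base above 15 N).
It fails at once if a bystander is moved more than 30 mm (distance of any of jar_tall, jar_short, loupe, spatula, brush, dish, weight from where it was at the start of the episode above 0.03 m).
It also fails if it takes over 58 s, if anything falls off the work surface, if the arm or the gripper's body presses on something with over 40 N, if the wrist force passes 120 N, or if a joint passes its speed limit or range.

ROBOT

A 6-joint arm with a two-finger parallel gripper is mounted at the origin on the work surface. World frame = base frame: x ahead of the robot, y to its left, z up, the work surface at z = 0. Lengths are in m, angles in rad, forces in N, time in s.
With the tool pointing down it reaches from about 0.35 to 0.775 m from the base axis. Payload 5.5 kg.
Tool frame: the origin (TCP) lies between the finger pads; the fingertips stand 19 mm ahead of it and the grasp point (between the pads) is the TCP; z points along the fingers, y is the line along which they close (so a half turn about z gives the same grasp; the last joint's range is limited). The gripper opens to 85 mm and grips with 20 to 120 N. Pads are 22 mm wide; open, the fingers measure 114 mm over their backs; the gripper's body (76 mm by 85 mm) begins 54 mm behind the grasp point. The pads swing forward as they close: fully open they stand 13 mm farther back than shut.
Start: joints at [0.971, 0.313, 0.046, 1.304, 0, 1.431], TCP at [0.255, 0.515, 0.25] pointing down, gripper open.
Joint ranges: [-2.76, 2.76], [-0.86, 1.69], [-1.03, 1.26], [-2.2, 2.34], [-1.47, 1.5], [-3.14, 3.14]. Speed limits (rad/s): [2.57, 2.57, 3.14, 3.14, 3.14, 3.14].

INTERFACE

Orientations are given as a unit quaternion [w, x, y, z].
In Python, from workcell import env gives the robot as it stands.
- The arm moves only by the tool carry_out, never from a script. Its argument "increments" is a list that holds one entry, the list of rows, each a list of 6 numbers: the shift along the tool's x, y, z each as a share of 50 cm, from -1 to 1, then the turn, a rotation vector about the tool's x, y, z each as a share of 2 pi rad, from -1 to 1. In form: [[[x, y, z, ax, ay, az], ...]]. A call has 1 to 5 rows; each row is the pose to reach, as a shift and turn from the pose commanded when the call began, along the tool's axes at that moment, turning the shorter way round; what a row does not reach only later rows make up. A row lasts 1/8 s, in which the tool goes at most 62.5 mm and 10.7 degrees, less where a joint would pass 70% of its speed; a pose out of reach is approached as far as the arm can. A call with a number of a shift or a turn outside -1 to 1 is refused whole. A call with a gripper value outside its range is refused whole. "jaw" is the closure, from 0 (fully open) to 1 (shut), set as the call begins (left out, the last holds). The fingers move at their own pace and stop on an object; "squeeze" is the grip in N (left out, the last holds). Time passes only in rows, so rows that repeat a pose let the fingers close. It gives the time, the measured TCP pose, the force, the opening and the grip force at its end, in the units of the state.
- env.get_state(): the state, without advancing time (a new reading comes with each control period).
- env.read_camera(name): name is "scene" or "top"; returns a dict with "frame" (400x640x3 uint8, blue, green, red), "z_map" (400x640 float32, m along the optical axis (not along the pixel's ray), 0 where there is no reading), "intrinsics" (3x3 intrinsics, pixels), "k1" (the pictures are not rectified: a ray, as slopes to the right and down, at radius r is drawn at 1 + k1 r^2 times it, then the intrinsics apply), "R" (3x3) and "t" (3): a world point X has camera coordinates R X + t. Camera axes: x right, y down, z forward; pixel columns grow to the right and rows downward; lengths in m; the calibration is good to about 2 mm. A picture is of the moment at which its call begins.
- env.hand_in(): hands the job in; it is judged then, once.
Trained networks look in the newest picture that a camera, given by its name, has taken for a name from the list of things; names that differ only in an ending like _2 or _b are one class to them, and where a whole thing is asked for, a point or a joint stands for the part that bears it (a point fixed in the world has none). Each returns a list of dicts, best first, with "score" (0 to 1); they miss things now and then, are a little off and sometimes report something else, mostly with a low value. They report only what shows in the picture. A call takes as long as a camera call. They do not tell look-alikes from the thing itself.
- env.find_in(camera, name): "position" ([x, y, z] in m, in world coordinates, good to about 4 mm: the middle of the surface that is visible of it).
The state is a dict: "clock": time; "joint_pos": joint angles; "qvel": joint speeds; "tau": joint torques, N m; "tcp_pos": TCP position; "orientation": TCP orientation; "wrist_force": force on the tool from outside, world axes, zero at the start; "ft_torque": the same for the moment, N m; "finger_gap": finger opening in m; "grip_force": force on a finger pad.
Only numpy, scipy, OpenCV 4.12 (cv2) and the standard library are available. Lean on these libraries where they do the work, as an engineer would, in place of code of your own. Each camera call takes 0.05 s, during which the arm holds its last target. There are 200 camera calls.

## Working session

There is one attempt and no reset: what is moved stays moved. The work goes in short steps, Python scripts to look and compute and a tool call to move; the robot and the scene stay as the last step left them, time stands still between calls to the robot, and variables do not carry over. Pictures are saved under pics/ and viewed, at most 10 in all, crops included, and the job is handed in when it is done.

Besides the shell and the picture viewer there is one more tool, called after "Request:" as name(argument=value, ...), one argument or row to a line, values as JSON. carry_out: Moves the arm, as the interface text tells. Its arguments: {"type":"object","properties":{"increments":{"type":"array","items":{"type":"array","items":{"type":"array","items":{"type":"number","minimum":-1,"maximum":1}}}},"jaw":{"type":"number"},"squeeze":{"type":"number"}},"required":["increments"]}

```bash
mkdir -p pics; ls
cat > h.py <<'E'
import numpy as np, cv2
from workcell import env
from scipy.spatial.transform import Rotation as Ro
def cam(n):
    c=env.read_camera(n); return c
def cloud(c):
    K=c["intrinsics"];h,w=c["z_map"].shape
    u,v=np.meshgrid(np.arange(w),np.arange(h))
    d=np.array([c["k1"],0,0,0,0],float)
    p=cv2.undistortPoints(np.stack([u,v],-1).reshape(-1,1,2).astype(float),np.array(K,float),d).reshape(h,w,2)
    z=c["z_map"]; X=np.dstack([p[...,0]*z,p[...,1]*z,z])
    return (X-np.array(c["t"]))@np.array(c["R"])   # R^T (X-t)
def proj(c,P):
    r,_=cv2.Rodrigues(np.array(c["R"],float))
    return cv2.projectPoints(np.array(P,float).reshape(-1,3),r,np.array(c["t"],float),np.array(c["intrinsics"],float),np.array([c["k1"],0,0,0,0],float))[0].reshape(-1,2)
def tcp():
    s=env.get_state(); q=s["orientation"]; return np.array(s["tcp_pos"]),Ro.from_quat([q[1],q[2],q[3],q[0]]),s
def row(p,Rt,p0=None,R0=None):
    if p0 is None: p0,R0,_=tcp()
    return np.round(np.r_[R0.inv().apply(np.array(p)-p0)/.5,(R0.inv()*Rt).as_rotvec()/(2*np.pi)],4)
E
python3 - <<'E'
from h import *
for n in("scene","top"):
    c=cam(n);cv2.imwrite(f"pics/{n}0.png",c["frame"]);np.save(f"{n}0.npy",c,allow_pickle=True)
    print(n,np.round(-np.array(c["R"]).T@c["t"],3))
    for o in["knob","stand_base","mark","probe","holder","jar_tall","jar_short","loupe","spatula","brush","dish","weight"]:
        r=env.find_in(n,o);print(o,[(np.round(d["position"],3).tolist(),round(d["score"],2),np.round(proj(c,d["position"])[0]).tolist()) for d in r[:7]])
print(tcp()[0],tcp()[1].as_matrix().round(3))
E
```

```text
pics
scene [1.519 0.226 0.747]
knob [([0.645, 0.156, 0.04], 0.69, [377.0, 236.0])]
stand_base [([0.646, 0.159, 0.042], 0.7, [378.0, 236.0])]
mark [([0.649, 0.16, 0.043], 0.75, [379.0, 236.0])]
probe [([0.519, -0.266, 0.122], 0.68, [261.0, 173.0]), ([0.404, -0.283, 0.018], 0.43, [271.0, 181.0])]
holder [([0.557, -0.254, 0.012], 0.87, [263.0, 206.0]), ([0.517, -0.265, 0.122], 0.15, [262.0, 172.0])]
jar_tall [([0.761, -0.139, 0.056], 0.73, [270.0, 239.0])]
jar_short [([0.467, 0.439, 0.035], 0.61, [472.0, 218.0])]
loupe [([0.395, -0.069, 0.033], 0.71, [326.0, 185.0])]
spatula [([0.466, 0.441, 0.038], 0.53, [473.0, 217.0])]
brush [([0.553, 0.43, 0.017], 0.64, [469.0, 238.0])]
dish [([0.404, -0.481, 0.014], 0.45, [225.0, 175.0])]
weight [([0.608, -0.124, 0.023], 0.68, [293.0, 218.0])]
top [ 0.405 -0.003  1.472]
knob [([0.619, 0.152, 0.046], 0.79, [267.0, 168.0])]
stand_base [([0.617, 0.152, 0.039], 0.81, [267.0, 169.0])]
mark [([0.625, 0.151, 0.044], 0.67, [267.0, 166.0])]
probe [([0.391, -0.292, 0.025], 0.74, [415.0, 244.0]), ([0.173, -0.316, 0.041], 0.66, [425.0, 319.0]), ([0.518, -0.265, 0.133], 0.6, [412.0, 199.0])]
holder [([0.544, -0.249, 0.008], 0.81, [399.0, 194.0]), ([0.62, 0.154, 0.038], 0.26, [266.0, 168.0])]
jar_tall []
jar_short [([0.446, 0.439, 0.05], 0.69, [168.0, 225.0])]
loupe []
spatula []
brush [([0.538, 0.434, 0.018], 0.6, [174.0, 195.0])]
dish [([0.412, -0.481, 0.016], 0.88, [477.0, 238.0])]
weight [([0.594, -0.135, 0.022], 0.8, [362.0, 177.0])]
[0.25519657 0.51531406 0.25030659] [[-0.896  0.444  0.   ]
 [ 0.444  0.896  0.   ]
 [-0.     0.    -1.   ]]
```

Run:
```python
import cv2
a=cv2.imread("pics/scene0.png");b=cv2.imread("pics/top0.png")
cv2.imwrite("pics/sc_c.png",cv2.resize(a[120:320,180:520],(800,470),interpolation=3))
cv2.imwrite("pics/tp_c.png",cv2.resize(b[110:350,140:500],(800,533),interpolation=3))
```

```text
(no output)
```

View pics/sc_c.png

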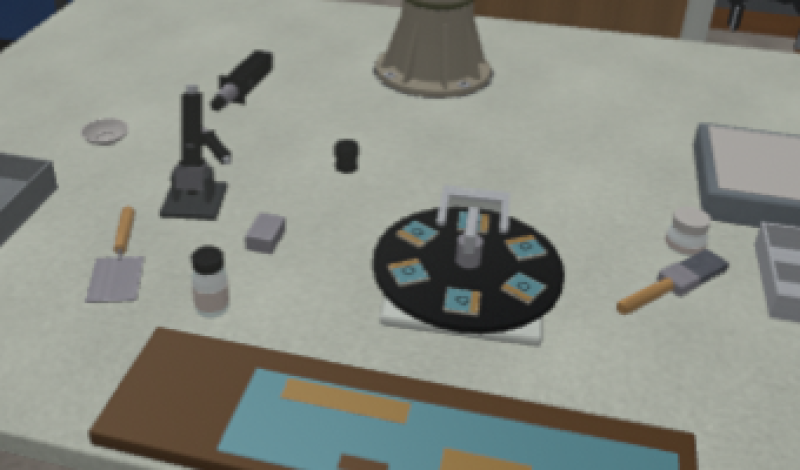

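View pics/tp_c.png

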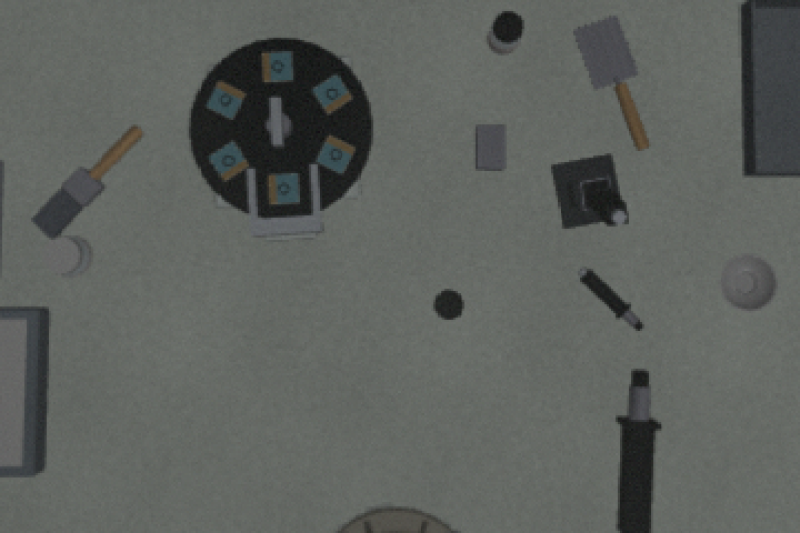

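The middle probe stands in its slanted holder, at top pixel (412,199). Two look-alikes lie loose: a small one at (414,244) and a large one at (427,319). The carousel knob is at (265,165), with the frame on the robot side and the next sample at about (243,182). Next I measure from depth.

Run:
```python
from h import *
C={n:np.load(n+"0.npy",allow_pickle=True).item() for n in("scene","top")}
out={}
for n,c in C.items():
    X=cloud(c);ok=c["z_map"]>0
    x,y,z=X[...,0],X[...,1],X[...,2]
    F=c["frame"].astype(int)
    near=ok&(np.hypot(x-.62,y-.152)<.18)
    # disc circle
    m=near&(z>.034)&(z<.056)&(F.max(-1)<60)
    P=np.stack([x[m],y[m]],-1).astype(np.float32)
    h=cv2.convexHull(P).reshape(-1,2)
    A=np.c_[2*h,np.ones(len(h))];s=np.linalg.lstsq(A,(h**2).sum(1),rcond=None)[0]
    print(n,"disc",s[:2],np.sqrt(s[2]+s[0]**2+s[1]**2),"z",np.median(z[m]))
    k=near&(z>.09)&(z<.125)&(np.hypot(x-.62,y-.152)<.06)
    print(" knob",k.sum(),cv2.minAreaRect(np.c_[x[k],y[k]].astype(np.float32)),np.median(z[k]))
    f=near&(z>.053)&(z<.072)&(x<.58)
    print(" frame",f.sum(),cv2.minAreaRect(np.c_[x[f],y[f]].astype(np.float32)),np.median(z[f]))
    # blue samples
    b=(near&(F[...,0]>F[...,2]+25)&(z>.03)).astype(np.uint8)
    nn,l,st,ce=cv2.connectedComponentsWithStats(b)
    for i in range(1,nn):
        if st[i,4]>15: print("  smp",X[l==i].mean(0).round(4),st[i,4])
    hp=ok&(np.hypot(x-.535,y+.255)<.12)
    ft=hp&(z>.004)&(z<.025); print(" foot",ft.sum(),cv2.minAreaRect(np.c_[x[ft],y[ft]].astype(np.float32)),np.median(z[ft]))
    p=hp&(z>.075); Q=X[p]; 
    if len(Q):
        mu=Q.mean(0);V=np.linalg.svd(Q-mu)[2][0];V*=np.sign(V[2]);t=(Q-mu)@V
        print(" probe n",len(Q),mu,V,"lean",np.arccos(V[2]),"az",np.degrees(np.arctan2(V[1],V[0])),t.min(),t.max(),"top",Q[Q[:,2].argmax()])
```

```text
scene disc [0.62639959 0.15634741] 0.12169872448183501 z 0.0425530847278636
 knob 82 ((0.6260722875595093, 0.15472988784313202), (0.06426115334033966, 0.0139545276761055), 3.3776423931121826) 0.10603805432868901
 frame 226 ((0.5245862603187561, 0.1468503177165985), (0.09209831804037094, 0.09403465688228607), 4.816512584686279) 0.06044831349052068
  smp [0.5474 0.1367 0.0526] 22
  smp [0.5806 0.0839 0.0474] 55
  smp [0.5809 0.2282 0.0469] 62
  smp [0.6729 0.0893 0.0471] 70
  smp [0.6554 0.233  0.0468] 76
  smp [0.7056 0.1548 0.047 ] 85
 foot 402 ((0.5221974849700928, -0.2607630491256714), (0.2010914832353592, 0.22842879593372345), 24.651445388793945) 0.010859826950297382
 probe n 285 [ 0.51827684 -0.26312008  0.12521772] [-0.36425774 -0.08590617  0.92732757] lean 0.3835886024311837 az -166.72990407451246 -0.057481086234757665 0.053889574130308815 top [ 0.50087968 -0.26886897  0.17596425]
top disc [0.62132317 0.15401824] 0.1224973805721438 z 0.04252450767966502
 knob 120 ((0.62140291929245, 0.1538267433643341), (0.06362394988536835, 0.014762990176677704), 3.517573595046997) 0.10595037708696409
 frame 401 ((0.5217739343643188, 0.14664578437805176), (0.08857706189155579, 0.0946216881275177), 4.326363563537598) 0.06032443982748494
  smp [0.705  0.1537 0.0476] 64
  smp [0.6724 0.0903 0.0466] 61
  smp [0.6521 0.2316 0.0467] 51
  smp [0.5807 0.2269 0.047 ] 54
  smp [0.5786 0.0837 0.0466] 57
  smp [0.5393 0.1436 0.046 ] 62
 foot 1094 ((0.5357579588890076, -0.2550851106643677), (0.23568099737167358, 0.2353760451078415), 40.328765869140625) 0.007237934070695198
 probe n 227 [ 0.51031556 -0.2667414   0.13630963] [-0.40835413 -0.10090811  0.907229  ] lean 0.4341474159927599 az -166.1197432338007 -0.07106953779173297 0.04569187136041388 top [ 0.49816617 -0.27677995  0.17987733]
```

```bash
cat >> h.py <<'E'
def down(phi):
    c,s=np.cos(phi),np.sin(phi); return Ro.from_matrix(np.c_[[-s,c,0],[c,s,0],[0,0,-1]])
E
python3 - <<'E'
from h import *
from scipy.optimize import least_squares
C={n:np.load(n+"0.npy",allow_pickle=True).item() for n in("scene","top")}
for n,c in C.items():
    X=cloud(c);ok=(c["z_map"]>0)
    Q=X[ok&(np.hypot(X[...,0]-.52,X[...,1]+.265)<.09)&(X[...,2]>.08)]
    def axes(yaw,l=.35):
        return Ro.from_euler("zy",[yaw,-l]).as_matrix()
    def res(p,full=False):
        M=axes(p[2],p[3]);L=(Q-[p[0],p[1],.062])@M; s=L[:,2]+.045
        w=np.where(s<.15,.013,.0095); 
        q=np.abs(L[:,:2]); d=np.c_[q-w[:,None],np.abs(s-.1065)-.0555]
        out=np.linalg.norm(np.maximum(d,0),axis=1)+np.minimum(d.max(1),0)
        return out
    for fl in (0,1):
        f=(lambda p:np.r_[res(np.r_[p,.35])]) if fl==0 else res
        best=least_squares(f,[.54,-.257,.235]+([.35] if fl else []),loss="soft_l1",f_scale=.002,x_scale=.01,diff_step=1e-3)
        print(n,len(Q),best.x.round(4),"yaw",np.degrees(best.x[2]).round(1),"rms",np.sqrt((best.fun**2).mean()))
    # foot edges
    m=ok&(np.hypot(X[...,0]-.545,X[...,1]+.25)<.085)&(X[...,2]<.03)&(c["frame"].max(-1)<(60))
    print(" foot",m.sum(),cv2.minAreaRect(X[m][:,:2].astype(np.float32)))
    print("grey",np.median(c["frame"][ok].max(-1)))
print(row([.6237,.1542,.2],down(np.radians(94))))
E
```

```text
scene 267 [ 0.5324 -0.2678  1.6833] yaw 96.4 rms 0.00223479801035047
scene 267 [ 0.5326 -0.2677  0.11    0.3573] yaw 6.3 rms 0.00218964037533846
 foot 88 ((0.5563094615936279, -0.2590339779853821), (0.0648796558380127, 0.0724010020494461), 10.27206802368164)
grey 107.0
top 216 [ 0.5319 -0.2712  0.1759] yaw 10.1 rms 0.001898203931378869
top 216 [ 0.5313 -0.271   0.1867  0.3464] yaw 10.7 rms 0.001869980225203625
 foot 403 ((0.5390984416007996, -0.2645840048789978), (0.0886334478855133, 0.08324448019266129), 11.141149520874023)
grey 102.0
[-0.981  -0.3202  0.1006  0.      0.     -0.0843]
```

Request:
carry_out(
  increments=[
    [[-0.981,-0.32,0.1,0,0,-0.084],[-0.981,-0.32,0.1,0,0,-0.084],[-0.981,-0.32,0.1,0,0,-0.084],[-0.981,-0.32,0.1,0,0,-0.084],[-0.981,-0.32,0.1,0,0,-0.084]],
  ],
  jaw=0,
)

```text
clock: 1.92
tcp_pos: [0.4685, 0.3069, 0.2217]
orientation: [0.0, -0.034, 0.999, 0.0]
wrist_force: [0.2, 0.2, -0.3]
finger_gap: 0.0854
grip_force: 0.0
```

Run:
```python
from h import *
from scipy.optimize import least_squares
C={n:np.load(n+"0.npy",allow_pickle=True).item() for n in("scene","top")}
for n,c in C.items():
    X=cloud(c);ok=(c["z_map"]>0)
    Q=X[ok&(np.hypot(X[...,0]-.52,X[...,1]+.265)<.09)&(X[...,2]>.08)]
    def res(p):
        M=Ro.from_euler("ZY",[p[2],-p[3]]).as_matrix();L=(Q-[p[0],p[1],.062])@M; s=L[:,2]+.045
        w=np.where(s<.15,.013,.0095)
        d=np.c_[np.abs(L[:,:2])-w[:,None],np.abs(s-.1065)-.0555]
        return np.linalg.norm(np.maximum(d,0),axis=1)+np.minimum(d.max(1),0)
    for fl in (0,1):
        f=(lambda p:res(np.r_[p,.35])) if fl==0 else res
        b=least_squares(f,[.54,-.257,.2]+([.35] if fl else []),loss="soft_l1",f_scale=.002,x_scale=.01,diff_step=1e-3)
        print(n,b.x.round(4),"yaw",np.degrees(b.x[2]).round(1),"rms",np.sqrt((b.fun**2).mean()))
p,R,s=tcp();print(p,s["joint_pos"]);print(row([.6237,.1542,.2],down(np.radians(94))))
```

```text
scene [ 0.5317 -0.2647  0.1468] yaw 8.4 rms 0.002037230418382627
scene [ 0.5323 -0.2646  0.144   0.3572] yaw 8.3 rms 0.0020656130724477236
top [ 0.5311 -0.2669  0.1866] yaw 10.7 rms 0.0015992668910352877
top [ 0.5312 -0.2668  0.1884  0.3522] yaw 10.8 rms 0.0016007321444843246
[0.46847674 0.30686146 0.22165862] [ 4.36478180e-01  2.93006524e-01 -5.21796267e-02  1.22474768e+00
  1.53829810e-04  3.68001139e-01]
[-2.888e-01 -3.259e-01  4.340e-02  1.000e-04  1.000e-04 -2.000e-04]
```

Request:
carry_out(
  increments=[
    [[-0.289,-0.326,0.043,0,0,0],[-0.289,-0.326,0.043,0,0,0],[-0.289,-0.326,0.043,0,0,0],[-0.289,-0.326,0.043,0,0,0],[-0.289,-0.326,0.043,0,0,0]],
  ],
)

```text
clock: 2.55
tcp_pos: [0.6239, 0.1531, 0.1991]
orientation: [-0.0, -0.032, 0.999, -0.0]
wrist_force: [-0.2, 0.6, -0.3]
finger_gap: 0.0854
grip_force: 0.0
```

Run:
```python
from h import *
p,R,s=tcp();print(p,s["joint_pos"]);print(row([.6237,.1542,.094],down(np.radians(94))))
```

```text
[0.62388951 0.15311107 0.19906405] [ 1.15858999e-01  4.62897756e-01  1.42078499e-01  1.25060636e+00
 -1.31657018e-04  5.16329447e-02]
[ 1.000e-04  2.200e-03  2.101e-01 -0.000e+00 -1.000e-04 -9.000e-04]
```

Request:
carry_out(
  increments=[
    [[0,0.002,0.1,0,0,0],[0,0.002,0.18,0,0,0],[0,0.002,0.21,0,0,0],[0,0.002,0.21,0,0,0],[0,0.002,0.21,0,0,0]],
  ],
)

```text
clock: 3.18
tcp_pos: [0.6235, 0.157, 0.0972]
orientation: [0.002, -0.034, 0.999, 0.0]
wrist_force: [0.9, -0.5, 1.1]
finger_gap: 0.0854
grip_force: 0.0
```

Request:
carry_out(
  increments=[
    [[0,0,0,0,0,0],[0,0,0,0,0,0],[0,0,0,0,0,0],[0,0,0,0,0,0],[0,0,0,0,0,0]],
  ],
  jaw=1,
  squeeze=25,
)

```text
clock: 3.8
tcp_pos: [0.6225, 0.1555, 0.0954]
orientation: [0.0, -0.034, 0.999, -0.001]
wrist_force: [-0.3, -4.6, 3.2]
finger_gap: 0.0134
grip_force: 28.8
```

Request:
carry_out(
  increments=[
    [[0,0,0,0,0,-0.02],[0,0,0,0,0,-0.04],[0,0,0,0,0,-0.06],[0,0,0,0,0,-0.08],[0,0,0,0,0,-0.09]],
  ],
)

```text
clock: 4.42
tcp_pos: [0.6222, 0.1563, 0.0954]
orientation: [-0.0, -0.313, 0.95, 0.0]
wrist_force: [-1.9, -1.8, 3.1]
finger_gap: 0.0137
grip_force: 29.3
```

Request:
carry_out(
  increments=[
    [[0,0,0,0,0,-0.02],[0,0,0,0,0,-0.04],[0,0,0,0,0,-0.06],[0,0,0,0,0,-0.075],[0,0,0,0,0,-0.075]],
  ],
)

```text
clock: 5.05
tcp_pos: [0.6217, 0.1568, 0.0954]
orientation: [-0.0, -0.524, 0.851, 0.001]
wrist_force: [-4.3, 0.2, 6.1]
finger_gap: 0.0135
grip_force: 29.8
```

Run:
```python
from h import *
p,R,s=tcp();y=R.as_matrix()[:,1];print(p,np.degrees(np.arctan2(y[1],y[0])),s["wrist_force"],s["ft_torque"],s["joint_pos"],s["finger_gap"])
```

```text
[0.62168235 0.15677231 0.09544467] 153.25816276391026 [-4.27523144  0.20927006  6.14811488] [-0.03374417  0.72603869  0.01951729] [ 1.21562263e-01  5.20730486e-01 -2.71324957e-02  1.02383740e+00
  8.11792562e-04 -9.82501218e-01] 0.013472903226569008
```

Turned about 59.5°. I'll open the jaws, let the detent settle, rise and check.

Request:
carry_out(
  increments=[
    [[0,0,0,0,0,0],[0,0,0,0,0,0],[0,0,0,0,0,0],[0,0,-0.06,0,0,0],[0,0,-0.15,0,0,0]],
  ],
  jaw=0,
)

```text
clock: 5.68
tcp_pos: [0.6213, 0.1562, 0.1689]
orientation: [-0.002, -0.524, 0.851, 0.001]
wrist_force: [1.2, 0.6, -0.7]
finger_gap: 0.0851
grip_force: 0.0
```

Request:
carry_out(
  increments=[
    [[0,0,-0.1,0,0,0],[0,0,-0.25,0,0,0],[-0.1,0.1,-0.3,0,0,0],[-0.2,0.2,-0.3,0,0,0]],
  ],
)

```text
clock: 6.18
tcp_pos: [0.5868, 0.2684, 0.3211]
orientation: [0.003, -0.523, 0.852, -0.001]
wrist_force: [0.3, 0.2, 0.0]
finger_gap: 0.0854
grip_force: 0.0
```

Run:
```python
from h import *
p,R,s=tcp();y=R.as_matrix()[:,1];print(p,np.degrees(np.arctan2(y[1],y[0])))
for n in ("top","scene"):
    c=cam(n);np.save(n+"1.npy",c,allow_pickle=True);cv2.imwrite(f"pics/{n}1.png",c["frame"]);X=cloud(c);x,y,z=X[...,0],X[...,1],X[...,2]
    k=(np.hypot(x-.6235,y-.155)<.045)&(z>.095)&(z<.115)
    print(n,k.sum(),cv2.minAreaRect(np.c_[x[k],y[k]].astype(np.float32)))
    F=c["frame"].astype(int);b=((np.hypot(x-.6235,y-.155)<.13)&(F[...,0]>F[...,2]+25)&(z>.03)&(z<.056)).astype(np.uint8)
    nn,l,st,ce=cv2.connectedComponentsWithStats(b)
    for i in range(1,nn):
        if st[i,4]>15: print("  smp",X[l==i].mean(0).round(4),st[i,4])
```

```text
[0.58683751 0.26837044 0.32111476] 153.09602614258395
top 113 ((0.6208650469779968, 0.15347881615161896), (0.06348671019077301, 0.014057607389986515), 63.877628326416016)
  smp [0.7036 0.1659 0.047 ] 72
  smp [0.6623 0.0824 0.0465] 70
  smp [0.6645 0.2245 0.0468] 66
  smp [0.5905 0.0781 0.0467] 68
  smp [0.5704 0.2213 0.0468] 65
  smp [0.5386 0.1562 0.0465] 70
scene 113 ((0.6252150535583496, 0.15425986051559448), (0.06380487978458405, 0.015077710151672363), 59.79054641723633)
  smp [0.5278 0.1589 0.0465] 25
  smp [0.5909 0.0788 0.0474] 55
  smp [0.5719 0.2221 0.047 ] 63
  smp [0.6635 0.0834 0.0471] 72
  smp [0.6646 0.2273 0.0468] 76
  smp [0.7044 0.1658 0.0469] 84
```

```bash
cat >> h.py <<'E'
RIM=np.array([.5314,-.2662,.062]); PM=Ro.from_euler("ZY",[np.radians(10.2),-.35]).as_matrix()
GR=Ro.from_matrix(np.c_[-PM[:,0],PM[:,1],-PM[:,2]])
def gp(s): return RIM+(s-.045)*PM[:,2]
E
python3 - <<'E'
from h import *
print(gp(.21),gp(.11)); print(row(gp(.21),GR))
E
```

```text
[ 0.47571604 -0.27621912  0.2169965 ] [ 0.5094639  -0.27014693  0.12305923]
[ 1.0815 -0.2938  0.2013  0.0261 -0.051   0.1469]
```

Request:
carry_out(
  increments=[
    [[0.98,-0.27,0.05,0.026,-0.051,0.147],[0.98,-0.27,0.05,0.026,-0.051,0.147],[0.98,-0.27,0.05,0.026,-0.051,0.147],[0.98,-0.27,0.05,0.026,-0.051,0.147],[0.98,-0.27,0.05,0.026,-0.051,0.147]],
  ],
)

```text
clock: 6.9
tcp_pos: [0.5235, -0.0404, 0.3023]
orientation: [0.165, -0.107, 0.98, 0.013]
wrist_force: [0.7, -1.0, 0.9]
finger_gap: 0.0853
grip_force: 0.0
```

Run:
```python
from h import *
p,R,s=tcp();print(p,s["joint_pos"]); print(row(gp(.21),GR))
```

```text
[ 0.52351814 -0.04044332  0.30231854] [-0.31574317 -0.04074268 -0.29357505  1.02455415  0.15755135 -0.50901867]
[ 0.2404 -0.4386  0.1022  0.0005 -0.0029  0.0061]
```

Request:
carry_out(
  increments=[
    [[0.24,-0.439,0.102,0,-0.003,0.006],[0.24,-0.439,0.102,0,-0.003,0.006],[0.24,-0.439,0.102,0,-0.003,0.006],[0.24,-0.439,0.102,0,-0.003,0.006],[0.24,-0.439,0.102,0,-0.003,0.006]],
  ],
)

```text
clock: 7.52
tcp_pos: [0.4762, -0.278, 0.2153]
orientation: [0.171, -0.088, 0.981, 0.018]
wrist_force: [-0.5, 0.5, 0.7]
finger_gap: 0.0854
grip_force: 0.0
```

Run:
```python
from h import *
p,R,s=tcp();print(p,s["joint_pos"]); print(row(gp(.21),GR),row(gp(.11),GR))
for n in ("top","scene"):
    c=cam(n);cv2.imwrite(f"pics/{n}2.png",c["frame"])
    u,v=proj(c,gp(.11))[0].astype(int);a=c["frame"][v-50:v+50,u-65:u+65];cv2.imwrite(f"pics/{n}2c.png",cv2.resize(a,None,fx=5,fy=5,interpolation=2))
a=[cv2.imread(f"pics/{n}2c.png") for n in("top","scene")]
cv2.imwrite("pics/g2.png",cv2.resize(np.hstack(a),(800,308)))
```

```text
[ 0.47616674 -0.27803245  0.21525699] [-0.82511312  0.11400582 -0.34222554  0.92740322  0.29280776 -0.97604259]
[-0.0009  0.0037 -0.0033  0.0008 -0.0006 -0.    ] [-0.0017  0.0027  0.1967  0.0008 -0.0006 -0.    ]
```

View pics/g2.png

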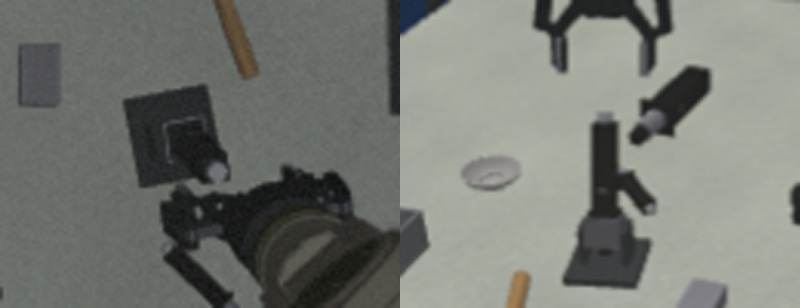

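The probe's tail (silver, right half at 604,115) sits midway between the open fingers (558 and 645). The left half confirms this is the probe in the holder. I'll go down along its axis and grip.

Request:
carry_out(
  increments=[
    [[-0.001,0.003,0.07,0,0,0],[-0.002,0.003,0.14,0,0,0],[-0.002,0.003,0.18,0,0,0],[-0.002,0.003,0.195,0,0,0],[-0.002,0.003,0.195,0,0,0]],
  ],
)

```text
clock: 8.25
tcp_pos: [0.5117, -0.2654, 0.1267]
orientation: [0.172, -0.092, 0.981, 0.018]
wrist_force: [0.1, 0.2, 0.1]
finger_gap: 0.0854
grip_force: 0.0
```

Request:
carry_out(
  increments=[
    [[0,0,0,0,0,0],[0,0,0,0,0,0],[0,0,0,0,0,0],[0,0,0,0,0,0],[0,0,0,0,0,0]],
  ],
  jaw=1,
  squeeze=40,
)

```text
clock: 8.88
tcp_pos: [0.5115, -0.2671, 0.1266]
orientation: [0.173, -0.091, 0.981, 0.017]
wrist_force: [-0.6, -2.3, 0.5]
finger_gap: 0.0259
grip_force: 43.3
```

Run:
```python
from h import *
p,R,s=tcp();print(p,s["joint_pos"],s["finger_gap"],s["wrist_force"],s["ft_torque"]); M=(p-RIM)@PM;print("offset in probe axes",M, row(gp(.11),GR))
```

```text
[ 0.5114709  -0.26711451  0.1266234 ] [-0.75862066  0.22216413 -0.4474891   0.69223187  0.28100849 -0.91382109] 0.02590741971419072 [-0.5888593  -2.28403231  0.45332129] [-0.50724254  0.31251091 -0.10286263]
offset in probe axes [0.00358212 0.00262908 0.06748664] [ 0.0072 -0.0052  0.005   0.0006 -0.0002  0.001 ]
```

Request:
carry_out(
  increments=[
    [[0,0,-0.03,0,0,0],[0,0,-0.06,0,0,0],[0,0,-0.09,0,0,0],[0,0,-0.12,0,0,0],[0,0,-0.15,0,0,0]],
  ],
)

```text
clock: 9.5
tcp_pos: [0.4857, -0.2709, 0.1978]
orientation: [0.172, -0.091, 0.981, 0.018]
wrist_force: [0.3, -0.3, -2.0]
finger_gap: 0.0254
grip_force: 43.2
```

Request:
carry_out(
  increments=[
    [[0,0,-0.05,0,0,0],[0,0,-0.1,0,0,0],[0,0,-0.15,0,0,0],[0,0,-0.15,0,0,0]],
  ],
)

```text
clock: 10.0
tcp_pos: [0.4615, -0.2771, 0.2697]
orientation: [0.174, -0.091, 0.98, 0.016]
wrist_force: [0.8, -0.6, -2.3]
finger_gap: 0.0256
grip_force: 43.2
```

Run:
```python
from h import *
p,R,s=tcp();print(p,s["joint_pos"],s["finger_gap"],s["wrist_force"],s["ft_torque"])
B=np.array([.6235,.1540,0]);yaw=np.radians(4.4);mk=B+[-.083*np.cos(yaw),-.083*np.sin(yaw),.046];print("mark",mk)
for f in (60,90,120): print(f,row(mk+[0,0,.20],down(np.radians(f))))
```

```text
[ 0.4614676  -0.27711016  0.26970555] [-0.84816694  0.06142679 -0.26547493  1.05815974  0.29911816 -1.00530915] 0.025645747754641603 [ 0.77176892 -0.62436715 -2.30797843] [-0.11247706  0.39909707  0.02219106]
mark [0.54074462 0.14763232 0.046     ]
60 [-0.2771  0.8058  0.1512  0.0197  0.0535  0.1116]
90 [-0.2771  0.8058  0.1512  0.005   0.0557  0.0292]
120 [-0.2771  0.8058  0.1512 -0.0096  0.0552 -0.0533]
```

Request:
carry_out(
  increments=[
    [[-0.277,0.806,0.13,0.003,0.056,0.018],[-0.277,0.806,0.13,0.003,0.056,0.018],[-0.277,0.806,0.13,0.003,0.056,0.018],[-0.277,0.806,0.13,0.003,0.056,0.018],[-0.277,0.806,0.13,0.003,0.056,0.018]],
  ],
)

```text
clock: 10.62
tcp_pos: [0.5156, 0.0338, 0.2567]
orientation: [-0.003, -0.036, 0.999, 0.002]
wrist_force: [0.4, -0.2, -1.7]
finger_gap: 0.0256
grip_force: 43.0
```

Run:
```python
from h import *
p,R,s=tcp();print(p)
print(row([.5407,.1476,.246],down(np.radians(94))))
```

```text
[0.51564652 0.03377509 0.2566537 ]
[-0.0664  0.2234  0.0219  0.0007 -0.0009  0.0003]
```

Request:
carry_out(
  increments=[
    [[-0.066,0.223,0.022,0.001,-0.001,0],[-0.066,0.223,0.022,0.001,-0.001,0],[-0.066,0.223,0.022,0.001,-0.001,0],[-0.066,0.223,0.022,0.001,-0.001,0]],
  ],
)

```text
clock: 11.12
tcp_pos: [0.54, 0.1451, 0.2462]
orientation: [0.0, -0.036, 0.999, -0.002]
wrist_force: [0.5, 0.3, -1.3]
finger_gap: 0.0255
grip_force: 43.0
```

Run:
```python
from h import *
p,R,s=tcp();print(p,R.as_matrix().round(3).tolist(),s["wrist_force"])
for n in ("scene","top"):
    c=cam(n);np.save(n+"3.npy",c,allow_pickle=True)
    for o in("nose_tip","mark","probe","knob"): print(n,o,[(np.round(d["position"],3).tolist(),round(d["score"],2)) for d in env.find_in(n,o)[:3]])
    if n=="scene":
        X=cloud(c);Q=X[(np.hypot(X[...,0]-p[0],X[...,1]-p[1])<.03)&(X[...,2]>.11)&(X[...,2]<.228)]
        for lo in np.arange(.115,.225,.01):
            q=Q[(Q[:,2]>lo)&(Q[:,2]<lo+.01)]
            if len(q)>3: print(round(lo,3),len(q),q[:,:2].mean(0).round(4),q[:,:2].min(0).round(4),q[:,:2].max(0).round(4))
        print("zmin",Q[:,2].min())
    u,v=proj(c,[p[0],p[1],.12])[0].astype(int);a=c["frame"][v-45:v+45,u-60:u+60];cv2.imwrite(f"pics/{n}3c.png",cv2.resize(a,None,fx=6,fy=6,interpolation=2))
```

```text
[0.53997858 0.14505992 0.24616155] [[-0.997, -0.073, 0.0], [-0.073, 0.997, -0.003], [0.0, -0.003, -1.0]] [ 0.45022709  0.25238401 -1.30227584]
scene nose_tip []
scene mark [([0.647, 0.158, 0.043], 0.8)]
scene probe [([0.547, 0.142, 0.228], 0.83), ([0.205, -0.314, 0.038], 0.74), ([0.403, -0.288, 0.017], 0.69)]
scene knob [([0.638, 0.16, 0.037], 0.59)]
0.135 13 [0.5444 0.1435] [0.5416 0.1369] [0.5475 0.1498]
0.145 13 [0.5444 0.1441] [0.5386 0.1364] [0.5486 0.1518]
0.155 21 [0.545  0.1443] [0.5372 0.1357] [0.5489 0.1532]
0.165 17 [0.5446 0.1433] [0.5382 0.1346] [0.548  0.1529]
0.175 21 [0.5486 0.1474] [0.5189 0.1291] [0.5559 0.1609]
0.185 42 [0.5477 0.1427] [0.5274 0.1267] [0.5572 0.159 ]
0.195 25 [0.5497 0.1457] [0.5449 0.1327] [0.5528 0.1572]
0.205 29 [0.5498 0.1441] [0.5457 0.1321] [0.5545 0.1563]
0.215 27 [0.5495 0.1448] [0.546  0.1319] [0.554  0.1575]
zmin 0.13543747921816643
top nose_tip [([0.413, -0.479, 0.018], 0.53), ([0.291, -0.326, 0.041], 0.4), ([0.717, -0.298, 0.004], 0.39)]
top mark [([0.641, 0.099, 0.042], 0.9)]
top probe [([0.174, -0.317, 0.039], 0.96), ([0.393, -0.291, 0.02], 0.72), ([0.534, -0.259, 0.01], 0.48)]
top knob [([0.635, 0.103, 0.046], 0.91)]
```

View pics/scene3c.png

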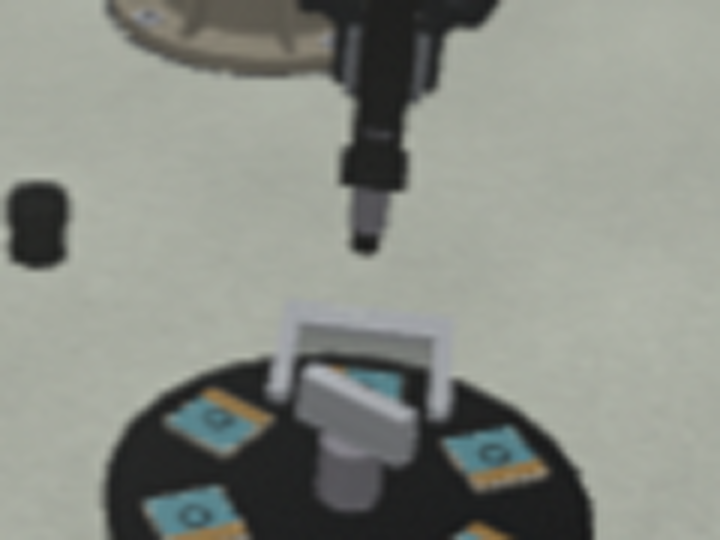

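The probe is held upright; its nose tip is at (365,248) in the crop, above the framed sample at (370,382). I'll go down part way with a small correction and measure again.

Request:
carry_out(
  increments=[
    [[-0.01,0.002,0.04,0,0,0],[-0.01,0.002,0.09,0,0,0],[-0.01,0.002,0.13,0,0,0],[-0.01,0.002,0.13,0,0,0],[-0.01,0.002,0.13,0,0,0]],
  ],
)

```text
clock: 12.25
tcp_pos: [0.546, 0.1461, 0.1831]
orientation: [0.002, -0.036, 0.999, -0.001]
wrist_force: [-0.4, -0.1, -0.6]
finger_gap: 0.0254
grip_force: 42.9
```

```bash
cat > m.py <<'E'
from h import *
import sys
from scipy.optimize import least_squares
p,R,s=tcp();print(p,R.as_matrix().round(3).tolist(),s["wrist_force"])
c=cam("scene");X=cloud(c);F=c["frame"]
x,y,z=X[...,0],X[...,1],X[...,2]
k=(np.hypot(x-.6255,y-.1545)<.045)&(z>.1)&(z<.115)
kr=cv2.minAreaRect(np.c_[x[k],y[k]].astype(np.float32));print("knob",k.sum(),kr)
Q=X[(np.hypot(x-p[0],y-p[1])<.032)&(z>p[2]-.112+.004)&(z<p[2]-.02)]
yaw=np.arctan2(*R.as_matrix()[[1,0],1])-np.pi/2
def res(q):
    M=Ro.from_euler("ZYX",[yaw,q[2],q[3]]).as_matrix();L=(Q-[q[0],q[1],p[2]-.1125])@M;S=L[:,2]
    r=np.hypot(L[:,0],L[:,1]);b=np.abs(L[:,:2]).max(1)
    cyl=r-np.where(S<.014,.008,.010)
    sq=b-np.where(S<.051,.017,.013)
    return np.where(S<.043,cyl,sq)[(np.abs(S-.048)>.006)|True]
b=least_squares(res,[p[0]-.003,p[1],0,0],loss="soft_l1",f_scale=.0015,x_scale=[.01,.01,.1,.1],diff_step=1e-3)
print("tip fit",b.x.round(4),"rms",np.sqrt(np.mean(b.fun**2)),len(Q),"zmin",Q[:,2].min())
by=np.radians(4.4);mk=np.array(kr[0])-.083*np.array([np.cos(by),np.sin(by)]);print("mark(scene)",mk,"delta",mk-b.x[:2])
u,v=proj(c,[p[0],p[1],.07])[0].astype(int);a=F[v-35:v+35,u-45:u+45];cv2.imwrite(f"pics/{sys.argv[1]}.png",cv2.resize(a,None,fx=8,fy=8,interpolation=2))
E
python3 m.py s4
```

```text
[0.54603985 0.14611213 0.18310997] [[-0.997, -0.072, 0.003], [-0.072, 0.997, -0.003], [-0.003, -0.003, -1.0]] [-0.40799945 -0.10430283 -0.6177017 ]
knob 89 ((0.6246093511581421, 0.15438538789749146), (0.0637129470705986, 0.014066805131733418), 61.63594436645508)
tip fit [ 5.433e-01  1.438e-01  1.000e-04 -2.070e-02] rms 0.0018497864307620035 193 zmin 0.07569509614887907
mark(scene) [0.54185397 0.14801771] delta [-0.00141382  0.00417519]
```

View pics/s4.png

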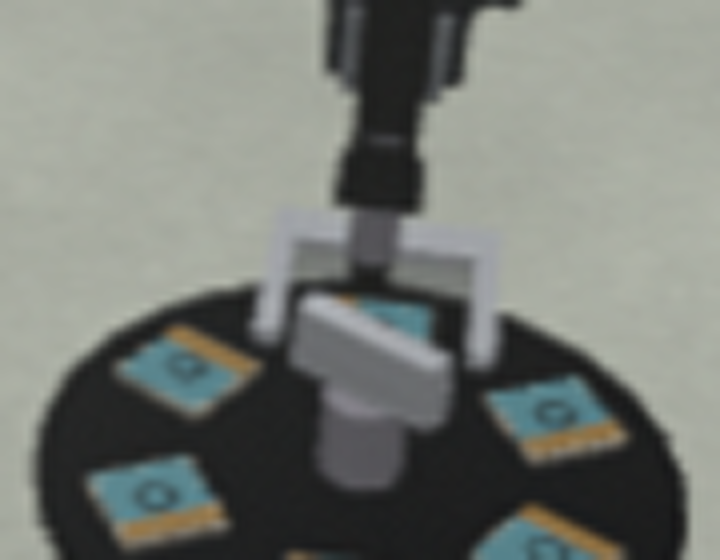

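Request:
carry_out(
  increments=[
    [[0.003,0.0075,0,0,0,0],[0.003,0.0075,0.01,0,0,0],[0.003,0.0075,0.02,0,0,0],[0.003,0.0075,0.03,0,0,0],[0.003,0.0075,0.03,0,0,0]],
  ],
)

```text
clock: 12.92
tcp_pos: [0.5434, 0.1496, 0.1665]
orientation: [0.0, -0.036, 0.999, -0.001]
wrist_force: [0.5, 0.3, -2.0]
finger_gap: 0.0253
grip_force: 43.0
```

Request:
carry_out(
  increments=[
    [[0,0,0,0,0,0],[0,0,0,0,0,0],[0,0,0,0,0,0]],
  ],
)

```text
clock: 13.3
tcp_pos: [0.544, 0.1497, 0.1674]
orientation: [0.001, -0.036, 0.999, -0.001]
wrist_force: [-1.0, -0.6, -2.3]
finger_gap: 0.0251
grip_force: 43.0
```

```bash
python3 m.py s5
```

```text
[0.54401473 0.14970499 0.16740619] [[-0.997, -0.072, 0.002], [-0.072, 0.997, -0.003], [-0.002, -0.003, -1.0]] [-1.01786995 -0.58792471 -2.3427563 ]
knob 87 ((0.6256463527679443, 0.1543821394443512), (0.06472263485193253, 0.01719612069427967), 59.660125732421875)
tip fit [ 0.5415  0.1469 -0.0071 -0.0324] rms 0.0022165541030282755 183 zmin 0.0629617984938679
mark(scene) [0.54289097 0.14801446] delta [0.00138931 0.00113937]
```

Request:
carry_out(
  increments=[
    [[-0.001,0.0015,0.008,0,0,0],[-0.001,0.0015,0.014,0,0,0],[-0.001,0.0015,0.014,0,0,0],[-0.001,0.0015,0.014,0,0,0]],
  ],
)

```text
clock: 13.85
tcp_pos: [0.5443, 0.1505, 0.1602]
orientation: [0.001, -0.036, 0.999, -0.001]
wrist_force: [0.3, 0.9, -1.3]
finger_gap: 0.0257
grip_force: 42.9
```

Request:
carry_out(
  increments=[
    [[0,0,0.002,0,0,0],[0,0,0.004,0,0,0],[0,0,0.004,0,0,0],[0,0,0.004,0,0,0]],
  ],
)

```text
clock: 14.35
tcp_pos: [0.5444, 0.1505, 0.1583]
orientation: [0.001, -0.036, 0.999, -0.001]
wrist_force: [-0.5, 0.1, -1.1]
finger_gap: 0.0257
grip_force: 43.0
```

Request:
carry_out(
  increments=[
    [[0,0,0.002,0,0,0],[0,0,0.004,0,0,0],[0,0,0.004,0,0,0],[0,0,0.004,0,0,0]],
  ],
)

```text
clock: 14.85
tcp_pos: [0.5444, 0.1505, 0.1564]
orientation: [0.001, -0.036, 0.999, -0.001]
wrist_force: [-0.7, 0.9, -0.9]
finger_gap: 0.0255
grip_force: 43.1
```

Request:
carry_out(
  increments=[
    [[0,0,0.002,0,0,0],[0,0,0.004,0,0,0],[0,0,0.004,0,0,0],[0,0,0.004,0,0,0]],
  ],
)

```text
clock: 15.35
tcp_pos: [0.5444, 0.1505, 0.1543]
orientation: [0.001, -0.036, 0.999, -0.001]
wrist_force: [-0.2, 0.2, 0.9]
finger_gap: 0.0254
grip_force: 43.2
```

```bash
python3 - <<'E'
from h import *
f=[]
for i in range(12):
    env.read_camera("top"); f.append(tcp()[2]["wrist_force"])
print(np.mean(f,0),np.std(f,0),tcp()[0])
E
python3 m.py s6
```

```text
[-0.28770255 -0.24861758  0.72145339] [0.53188823 0.33473538 0.59899056] [0.54437876 0.15044661 0.15425159]
[0.54437876 0.15044661 0.15425159] [[-0.997, -0.072, 0.002], [-0.072, 0.997, -0.003], [-0.002, -0.003, -1.0]] [-1.60457132 -0.05939999  0.65236938]
knob 87 ((0.6250317692756653, 0.1535140424966812), (0.0676744133234024, 0.015348002314567566), 60.39400100708008)
tip fit [0.5389 0.1539 0.0315 0.1102] rms 0.003477785423990934 179 zmin 0.046422291382881245
mark(scene) [0.54227639 0.14714636] delta [ 0.00334584 -0.00678869]
```

View pics/s6.png

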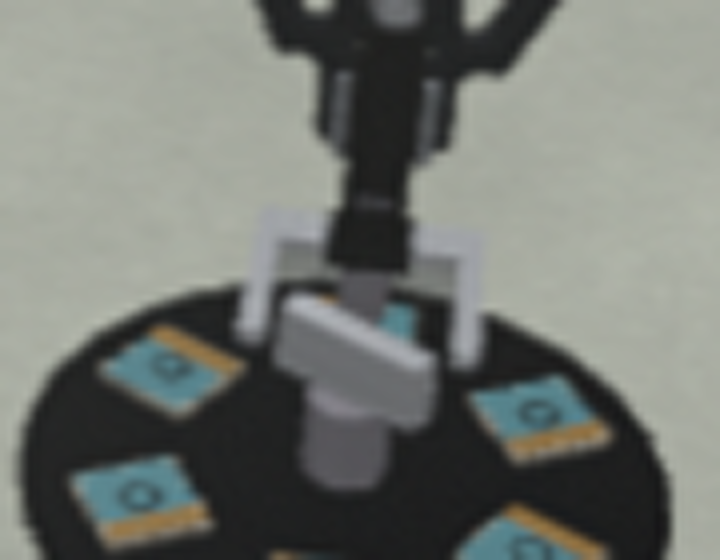

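```bash
sed -e 's/(z>p\[2\]-.112+.004)/(z>.069)/' -e 's/\[p\[0\]-.003,p\[1\],0,0\]/[p[0]-.003,p[1],0,0]/' m.py > m2.py
cat >> m2.py <<'E'
def r2(q): return res([q[0],q[1],0,0])
# probe upright assumption
b2=least_squares(r2,[p[0]-.003,p[1]],loss="soft_l1",f_scale=.0015,x_scale=.01,diff_step=1e-3);print("upright fit",b2.x)
E
for i in 1 2 3; do python3 m2.py s7 | grep -E "knob|fit|mark"; done
```

```text
knob 84 ((0.623830258846283, 0.1541408896446228), (0.06450628489255905, 0.016669053584337234), 61.9404411315918)
tip fit [ 0.5421  0.1475 -0.0064 -0.0222] rms 0.0019418861083470985 148 zmin 0.06967296989676676
mark(scene) [0.54107488 0.14777321] delta [-0.00106278  0.00025238]
upright fit [0.5416827  0.14848612]
knob 88 ((0.623654305934906, 0.15383420884609222), (0.06471077352762222, 0.014416581019759178), 63.45969772338867)
tip fit [ 0.5422  0.1478 -0.0076 -0.0154] rms 0.0021650962083532036 152 zmin 0.06903650218368473
mark(scene) [0.54089893 0.14746653] delta [-0.0012598  -0.00035663]
upright fit [0.54165408 0.14855271]
knob 92 ((0.6247215867042542, 0.15491856634616852), (0.06330399215221405, 0.014662392437458038), 64.50675964355469)
tip fit [ 0.5426  0.1484 -0.0142  0.0017] rms 0.0020503568868710928 150 zmin 0.06993536696143422
mark(scene) [0.54196621 0.14855089] delta [-0.0006466   0.00010314]
upright fit [0.54177795 0.14795956]
```

Request:
carry_out(
  increments=[
    [[0,0,0.001,0,0,0],[0,0,0.003,0,0,0],[0,0,0.003,0,0,0],[0,0,0.003,0,0,0],[0,0,0.003,0,0,0]],
  ],
)

```text
clock: 16.77
tcp_pos: [0.5444, 0.1505, 0.1528]
orientation: [0.001, -0.036, 0.999, -0.001]
wrist_force: [0.1, -0.5, 1.7]
finger_gap: 0.0256
grip_force: 43.3
```

Run:
```python
from h import *
f=[]
for i in range(12):
    env.read_camera("top"); f.append(tcp()[2]["wrist_force"])
m=np.mean(f,0);print(m,tcp()[0],tcp()[2]["finger_gap"])
if 0.2<m[2]<4: print(env.hand_in())
```

```text
[-0.13551547 -0.35085306  1.18543319] [0.544381   0.15045948 0.15275308] 0.025424402238745
the job is handed in; nothing more can be done
None
```

I turned the carousel one click and handed the job in with the probe held upright on the next sample's ring, within about 1 mm of centre and pressing with about 2.7 N (nose roughly half way in); the hand-in returned no verdict.

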